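# Slide the slide box onto the narrow rails and latch the gate

### The arm

A 7-joint arm with a two-finger parallel gripper is mounted at the origin on a cart in front of the work surface, level with it; the furniture and walls round the work are solid. World frame = base frame: x ahead of the robot, y to its left, z up, the work surface at z = 0. Lengths are in m, angles in rad, forces in N, time in s.
With the tool pointing down it reaches from about 0.4 to 0.9 m from the base axis. Payload 5.6 kg.
Tool frame: the origin (TCP) lies midway between the tips of the shut fingers; the grasp point (between the pads) lies 19 mm behind it; z points along the fingers, y is the line along which they close (so a half turn about z gives the same grasp; the last joint's range is limited). The gripper opens to 92 mm and grips with 3 to 60 N. Pads are 20 mm wide; open, the fingers measure 128 mm over their backs; the gripper's body (75 mm by 189 mm) begins 69 mm behind the grasp point.
Start: joints at [1.064, 0.468, -0.012, 1.603, 0.006, 1.071, -0.056], TCP at [0.291, -0.581, 0.215] pointing down, gripper open.
Joint ranges: [-2.53, 2.53], [-0.31, 2.02], [-1.57, 1.55], [0.28, 2.44], [-1.29, 4.43], [0.15, 1.84], [-2.92, 2.92]. Speed limits (rad/s): [2.57, 2.57, 3.14, 3.14, 3.14, 3.14, 3.14].

### API

Orientations are given as a 3x3 rotation matrix whose columns are the frame's x, y, z axes.
In Python, from station import env, effector, solver, viewer, workorder, search_frame, tip_of gives the robot as it stands. Calls block until the motion is done:
- env.reach(position, orientation): joint-space move of the TCP to a pose.
- env.movel(position, frame=None, rate=0.15): straight line of the TCP; frame=None keeps the orientation; rate is the mean speed in m/s.
- env.goto_joints(angles): joint-space move.
- effector.release() and effector.grasp(squeeze=None): open the fingers fully, or close them until they stop; squeeze is the grip in N (None keeps the last).
- env.pause(seconds).
- solver.inverse_kinematics(position, orientation): joint angles nearest the present ones, or None.
- env.sense(): the state.
- viewer.read_camera(name): name is "scene" or "top" or "wrist"; returns (picture, depth): 384x512x3 uint8, red, green, blue; 384x512 float32, m along the optical axis (not along the pixel's ray), 0 where there is no reading.
- viewer.camera_info(name): a dict with "intrinsics" (3x3 intrinsics, pixels), "eye" and "rotation" of the camera in the world; the wrist camera has in their place "T_tool_cam" (4x4, takes a point from camera to tool coordinates, whose origin is the TCP and whose axes are the flange's). Camera axes: x right, y up, looking along -z (the intrinsics and any distortion apply to the point x, -y, -z); pixel columns grow to the right and rows downward; lengths in m; the calibration is good to about 2 mm. The wrist camera is an equidistant fisheye: a pixel r from the principal point sees the ray r / f radians off the axis. A picture is of the moment at which its call begins: read the wrist's pose just before it. camera_info takes no time and is no camera call.
A pose or a line that the arm cannot do raises env.PlanningError and nothing moves.
- workorder.finish_job(): hands the job in; it is judged then, once.
Trained networks look in the newest picture that a camera, given by its name, has taken for a name from the list of things; names that differ only in an ending like _2 or _b are one class to them, and where a whole thing is asked for, a point or a joint stands for the part that bears it (a point fixed in the world has none). Each returns a list of dicts, best first, with "score" (0 to 1); they miss things now and then, are a little off and sometimes report something else, mostly with a low value. They report only what shows in the picture. A call takes as long as a camera call.
- search_frame(camera, name): "at" ([x, y, z] in m, in world coordinates, good to about 4 mm: the middle of the surface that is visible of it).
- tip_of(camera, name): "at" ([x, y, z] in m, in world coordinates, good to about 4 mm: a listed point, or the origin of a listed thing).
The state is a dict: "t": time; "joint_positions": joint angles; "joint_velocities": joint speeds; "tau": joint torques, N m; "ee_pos": TCP position; "tcp_rot": TCP orientation; "wrist_force": force on the tool from outside, world axes, zero at the start; "moment": the same for the moment, N m; "gripper_width": finger opening in m; "grasp_force": force on a finger pad.
Only numpy, scipy, OpenCV 4.12 (cv2) and the standard library are available. Lean on these libraries where they do the work, as an engineer would, in place of code of your own. Each camera call takes 0.05 s, during which the arm holds its last target. There are 200 camera calls.

### The job

Without lifting the blue slide box, line it up with the two narrow raised rails and slide it along them, centred and straight, until it has clearly pressed the orange buffer pad in part of the way, but not to the end of its travel; the pad stays where it is pushed, and where its stop is clamped differs each time. Then swing the clear gate shut behind the box until it snaps home on its catch, without knocking the loose things standing round the rack.

Things in the scene. Friction and masses are not known exactly. Their poses are not given: they have to be found in the camera images.
- slide_box: Blue slide box, lid shut and fixed, 0.32 to 0.5 kg. 92 mm along its y, 75 mm along x (solid x -38 to +37 mm; hinge and lip look up to 3 mm wider), 45 mm tall. Origin: centre of underside. Starts on the rack's deck, 11 to 18 mm toward rack +x of the centre line, centre at rack y -80 to -72 mm, turned up to 0.2 rad, its y roughly along rack y. Slides with about 2 to 4 N, starting with a jerk.
- rack: Metal loading rack fixed to the table, turned up to 0.1 rad. Origin: on the table under its centre line; y = sliding direction, from deck along rails; +x = side away from the robot. Deck: plate x -50..50, y -122..-30, top z 75 mm. Posts with tops at z 110 mm, 12 mm thick: x -56, y -8 (gate hinge) and x 62, y -25 (gate catch).
- rails_start (a point): On the centre line at the deck's end of the rails, at rail height; rack frame (0, -30, 74) mm. Two steel rails at rack x = -18 and +18 mm, each 8 mm wide, run from y -28 to 131 mm, top z 74 mm, open between and beside them. A dark stop block with the orange buffer pad stands on them near the far end.
- buffer (a joint): How far the orange buffer pad (44 mm wide, z 81 to 107 mm, facing the deck) is pushed in, m: 0 as found, 0.012 at its end. It resists with a steady 10 N and stays where pushed (no spring). The free pad's face lies at an unreported place between rack y 88 and 113 mm; it must be felt for or seen. The box clears the gate in every case.
- gate (a joint): Angle of the clear gate, rad: 0 shut and latched across the rails at rack y -20 mm; 1.57 open along the near side of the deck (end toward rack -y); limit 2.2. Vertical pin; shuts counter-clockwise seen from above. Stays where left, easy to turn down to about 0.13 rad, where its nose meets a spring roller; about 5 N at its end snaps it to 0. Starts 1.5 to 1.7.
- gate_hinge (a point): On the gate's hinge pin, half way up the gate; rack frame (-52, -20, 100) mm.
- gate_end (a point): Free end of the gate, half way up; 96 mm from the hinge pin. The leaf is 7 mm thick, z 79 to 121 mm over the table. Its outer face, pushed to shut it, looks to rack -y when shut and to -x (the robot) when open.
- oil_dropper: Bystander: small amber dropper bottle, 26 mm wide, 68 mm tall, standing; origin at its foot.
- objective_can: Bystander: black canister with grey screw cap, 40 mm wide, 70 mm tall, standing; origin at its foot.
- tape_roll: Bystander: roll of blue tape lying flat, 54 mm wide, 19 mm tall; origin at its foot.

How it is judged:
On the way, in this order (a step that is already met when the one before it is completed fails the run):
1. the box stands centred and straight on the rails and has pressed the buffer pad in part of the way, the gate still open (x of slide_box in the frame of rack between -0.01 and 0.01 m and angle between the y axis of slide_box and the y axis of rack, either way round below 0.12 rad and angle between slide_box's own z axis and vertical below 0.06 rad and z of slide_box in the frame of rack between 0.068 and 0.08 m and y of slide_box in the frame of rack above 0.038 m and value of joint buffer between 0.0015 and 0.0105 m and value of joint gate above 0.5 rad), for 0.2 s.
2. the gate is latched shut behind the box (value of joint gate below 0.04 rad), for 0.2 s.
At the end, for the whole second after the job is handed in: The slide box rests level on both rails, wholly past the gate (its centre over 38 mm along the rack y), within 10 mm of their centre line and straight to 0.12 rad, at rest, with the buffer pad pushed in 1.5 to 10.5 mm of its 12 mm; the gate is latched shut (within 0.04 rad) (x of slide_box in the frame of rack between -0.01 and 0.01 m and angle between the y axis of slide_box and the y axis of rack, either way round below 0.12 rad and angle between slide_box's own z axis and vertical below 0.06 rad and z of slide_box in the frame of rack between 0.068 and 0.08 m and y of slide_box in the frame of rack above 0.038 m and value of joint buffer between 0.0015 and 0.0105 m and linear speed of slide_box below 0.01 m/s and angular speed of slide_box below 0.1 rad/s and value of joint gate below 0.04 rad); the robot touches nothing.
It fails at once if the box is lifted off its support or falls from it (z of slide_box in the frame of rack above 0.095 m or z of slide_box in the frame of rack below 0.06 m).
It fails at once if a bystander is knocked more than 15 mm (distance of any of oil_dropper, objective_can, tape_roll from where it was at the start of the episode above 0.015 m).
It also fails if it takes over 64 s, if anything falls off the work surface, if the arm or the gripper's body presses on something with over 40 N, if the wrist force passes 120 N, or if a joint passes its speed limit or range.

## Working session

There is one attempt and no reset: what is moved stays moved. The work goes in short steps, each a Python script; the robot and the scene stay as the last script left them, time stands still between calls to the robot, and variables do not carry over. Pictures are saved under pics/ and viewed, at most 10 in all, crops included, and the job is handed in when it is done.

```bash
ls; mkdir -p pics
python3 - <<'E'
from station import *
import cv2,numpy as np
s=env.sense();print(s['t'],s['ee_pos'],s['gripper_width'])
for c in ("scene","top"):
    im,d=viewer.read_camera(c);cv2.imwrite(f"pics/{c}0.png",im[:,:,::-1]);np.save(f"pics/{c}0.npy",d)
    i=viewer.camera_info(c);print(c,i)
    for n in ("slide_box","rack","rails_start","gate","gate_hinge","gate_end","buffer","oil_dropper","objective_can","tape_roll"):
        for f in (search_frame,tip_of):
            try: print(n,f.__name__,[(np.round(r['at'],3).tolist(),round(r['score'],2)) for r in f(c,n)[:2]])
            except Exception as e: print(n,f.__name__,e)
print(env.sense()['t'])
E
```

```text
pics
station.py
0.0 [ 0.29041684 -0.5808376   0.21360991] 0.09209470054903637
scene {'intrinsics': array([[371.0076376 ,   0.        , 259.61795623],
       [  0.        , 371.0076376 , 188.0939051 ],
       [  0.        ,   0.        ,   1.        ]]), 'eye': array([0.13800524, 0.98736676, 0.63740016]), 'rotation': array([[-0.85335891,  0.3174472 , -0.41352853],
       [-0.52127033, -0.50821116,  0.68556449],
       [ 0.00747071,  0.80059272,  0.59916232]])}
slide_box call [([0.458, 0.253, 0.117], 0.58)]
slide_box call [([0.469, 0.223, 0.076], 0.93)]
rack call [([0.442, 0.334, 0.059], 0.87)]
rack call [([0.458, 0.3, 0.001], 0.89)]
rails_start call [([0.442, 0.339, 0.062], 0.78)]
rails_start call [([0.455, 0.274, 0.075], 0.57)]
gate call [([0.602, 0.135, 0.028], 0.67)]
gate call it knows: gate_end, gate_hinge, objective_can, oil_dropper, rack, rails_start, slide_box, tape_roll
gate_hinge call [([0.449, 0.333, 0.06], 0.89)]
gate_hinge call [([0.409, 0.284, 0.098], 0.94)]
gate_end call [([0.405, 0.243, 0.107], 0.78), ([0.441, 0.335, 0.06], 0.75)]
gate_end call [([0.4, 0.188, 0.103], 0.
[... 1203 characters left out ...]
s: gate_end, gate_hinge, objective_can, oil_dropper, rack, rails_start, slide_box, tape_roll
gate_hinge call [([0.443, 0.324, 0.068], 0.81)]
gate_hinge call [([0.408, 0.283, 0.097], 0.75)]
gate_end call [([0.401, 0.239, 0.119], 0.6)]
gate_end call [([0.4, 0.187, 0.095], 0.8)]
buffer call []
buffer call it knows: gate_end, gate_hinge, objective_can, oil_dropper, rack, rails_start, slide_box, tape_roll
oil_dropper call [([0.459, 0.413, 0.107], 0.67)]
oil_dropper call [([0.605, 0.13, -0.001], 0.57)]
objective_can call [([0.594, 0.533, 0.067], 0.58)]
objective_can call [([0.602, 0.536, 0.001], 0.84)]
tape_roll call [([0.51, 0.595, 0.021], 0.57)]
tape_roll call [([0.514, 0.597, 0.001], 0.93)]
1.9
```

Run:
```python
import cv2
a=cv2.imread("pics/top0.png");cv2.imwrite("pics/v1.png",cv2.resize(a,(800,600),interpolation=cv2.INTER_CUBIC))
a=cv2.imread("pics/scene0.png")
cv2.imwrite("pics/v2.png",cv2.resize(a,(800,600),interpolation=cv2.INTER_CUBIC))
```

```text
(no output)
```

View pics/v1.png

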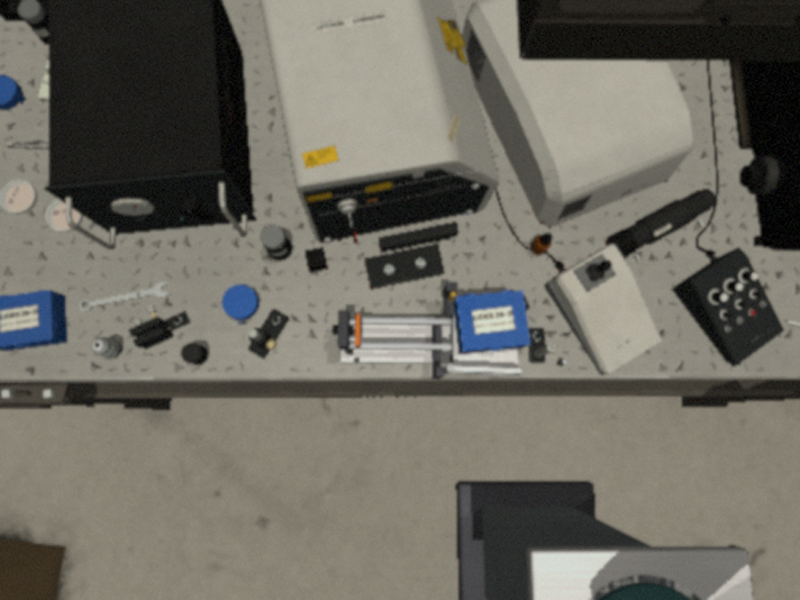

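View pics/v2.png

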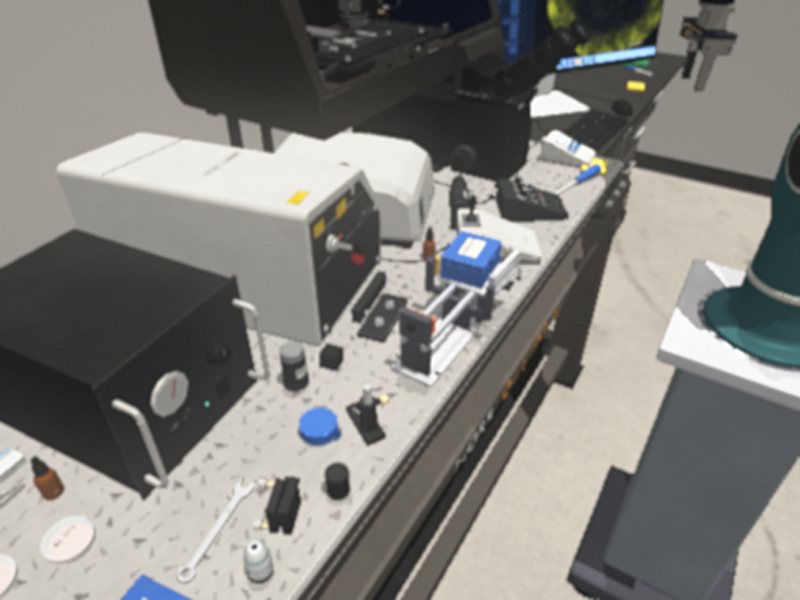

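The top view shows the rack at px (335–525, 285–375). The deck with the blue box is at (492,320), the orange pad at (357,330) and the open gate along the near edge at (440–520,368). The dropper is at (542,245), the can at (275,240) and the tape at (240,300). Next I'll use the depth data to fit these and check obstacle heights.

```bash
cat > h.py <<'E'
from station import *
import numpy as np,cv2
def cloud(c,d):
    i=viewer.camera_info(c);K=i['intrinsics'];v,u=np.mgrid[:384,:512]
    P=np.stack([(u-K[0,2])/K[0,0]*d,-(v-K[1,2])/K[1,1]*d,-d],-1)
    return P@i['rotation'].T+i['eye']
def down(yaw): # tool x along (cos yaw,sin yaw), z down
    c,s=np.cos(yaw),np.sin(yaw);return np.array([[c,s,0],[s,-c,0],[0,0,-1.]])
E
python3 - <<'E'
from h import *
print(env.sense()['tcp_rot'].round(2).tolist(), viewer.camera_info('wrist'))
for c in("top","scene"):
    P=cloud(c,np.load(f"pics/{c}0.npy"));d=np.load(f"pics/{c}0.npy");P[d==0]=np.nan
    im=cv2.imread(f"pics/{c}0.png").astype(int)
    x,y,z=P[...,0],P[...,1],P[...,2]
    b=(im[...,0]>im[...,2]+40)&(abs(x-.47)<.08)&(abs(y-.225)<.09)&(abs(z-.12)<.006)
    q=P[b];print(c,'box',b.sum(),q.mean(0).round(4),cv2.minAreaRect((q[:,:2]*1000).astype(np.float32)))
    o=(im[...,2]>im[...,0]+60)&(im[...,2]>im[...,1]+30)&(abs(x-.46)<.1)&(abs(y-.4)<.1)
    q=P[o];print('pad',o.sum(),q.min(0).round(3) if len(q) else'',q.max(0).round(3) if len(q) else '',np.median(q,0).round(4))
    if c=="top":
        for xa in np.arange(.3,.9,.05):
            print(round(xa,2),[int(1000*np.nanmax(np.r_[-1,z[(abs(x-xa)<.025)&(abs(y-ya)<.05)]])) for ya in np.arange(-.2,.7,.1)])
E
```

```text
[[0.89, 0.45, -0.0], [0.45, -0.89, 0.0], [-0.0, -0.0, -1.0]] {'intrinsics': array([[297.31863964,   0.        , 257.4853051 ],
       [  0.        , 297.31863964, 189.44409705],
       [  0.        ,   0.        ,   1.        ]]), 'T_tool_cam': array([[ 2.10107114e-04,  9.54852232e-01,  2.97081084e-01,
         8.28864805e-02],
       [ 9.99999954e-01, -1.36133925e-04, -2.69688400e-04,
        -2.64209565e-04],
       [-2.17069757e-04,  2.97081128e-01, -9.54852217e-01,
        -1.69615118e-01],
       [ 0.00000000e+00,  0.00000000e+00,  0.00000000e+00,
         1.00000000e+00]])}
top box 1122 [0.4668 0.2258 0.1194] ((467.50830078125, 224.64013671875), (76.49285888671875, 92.8946533203125), 5.528154373168945)
pad 75 [ 0.436  0.406 -0.001] [0.496 0.411 0.11 ] [0.4591 0.409  0.1062]
0.3 [-788, -790, -788, -788, -787, -790, -788, -789, -786]
0.35 [-140, -140, -140, -141, -139, -184, -144, -141, -140]
0.4 [24, 5, 32, 36, 123, 125, 15, 5, 35]
0.45 [39, 46, 50, 87, 123, 123, 123, 86, 88]
0.5 [65, 74, 69, 79, 124, 124, 122, 17, 23]
0.55 [74, 74, 76, 128, 5, 20, 194, 33, 21]
0.6 [111, 66, 74, 69, 5, 212, 261, 264, 175]
0.65 [117, 67, 119, 143, 194, 253, 264, 264, 207]
0.7 [128, 130, 148, 153, 185, 253, 260, 263, 205]
0.75 [145, 148, 153, 157, 170, 251, 259, 263, 204]
0.8 [243, 325, 324, 310, 323, 250, 260, 263, 204]
0.85 [152, 3, 232, 232, 288, 250, 259, 262, 204]
0.9 [86, 4, 228, 227, 154, 220, -1000, -1000, 203]
scene box 450 [0.4662 0.2337 0.1188] ((468.5871887207031, 227.31988525390625), (76.04212188720703, 93.73683166503906), 4.000343322753906)
pad 15 [0.434 0.407 0.089] [0.444 0.426 0.12 ] [0.4375 0.413  0.1034]
```

Run:
```python
from h import *
P=cloud("top",np.load("pics/top0.npy"));x,y,z=P[...,0],P[...,1],P[...,2]
for ya in np.arange(.1,.6,.03):
    m=(abs(y-ya)<.015)&(z>.17)&(x<.8)&(x>.4);print(round(ya,2),x[m].min().round(3) if m.any() else None,end='; ')
print()
for yaw in(np.pi/2,-np.pi/2):
    for p in([.457,.25,.3],[.457,.22,.112],[.457,.36,.112]):
        q=solver.inverse_kinematics(p,down(yaw));print(round(yaw,2),p,None if q is None else np.round(q,2))
s=env.sense();env.movel(s['ee_pos']+[0.02,0.05,0.15],rate=.25)
env.reach([.45,.23,.34],down(np.pi/2 if solver.inverse_kinematics([.45,.23,.34],down(np.pi/2)) is not None else -np.pi/2))
s=env.sense();im,d=viewer.read_camera("wrist")
np.savez("pics/w1.npz",im=im,d=d,p=s['ee_pos'],R=s['tcp_rot']);print(s['t'],s['ee_pos'],s['tcp_rot'].round(3).tolist(),s['joint_positions'].round(2))
cv2.imwrite("pics/w1.png",cv2.resize(im[:,:,::-1],(800,600)))
```

```text
0.1 0.787; 0.13 0.787; 0.16 0.787; 0.19 0.786; 0.22 None; 0.25 0.643; 0.28 0.636; 0.31 0.631; 0.34 0.624; 0.37 0.616; 0.4 0.561; 0.43 0.588; 0.46 0.599; 0.49 0.605; 0.52 0.747; 0.55 None; 0.58 0.613; 
1.57 [0.457, 0.25, 0.3] [ 0.33  0.37 -1.11  1.77  0.35  1.22 -0.87]
1.57 [0.457, 0.22, 0.112] [ 0.33  0.67 -1.11  1.98  0.75  0.97 -1.16]
1.57 [0.457, 0.36, 0.112] [-0.02  0.72 -0.98  1.81  0.71  1.01 -1.29]
-1.57 [0.457, 0.25, 0.3] [ 0.43  0.48 -1.3   1.76  0.48  1.28  2.15]
-1.57 [0.457, 0.22, 0.112] [ 0.43  0.85 -1.32  1.98  0.94  1.13  1.83]
-1.57 [0.457, 0.36, 0.112] [ 0.13  0.98 -1.33  1.8   1.02  1.25  1.64]
5.425 [0.45060653 0.22912057 0.33986837] [[0.002, 1.0, -0.0], [1.0, -0.002, -0.0], [-0.0, -0.0, -1.0]] [ 0.4   0.28 -1.11  1.74  0.26  1.28 -0.77]
```

View pics/w1.png

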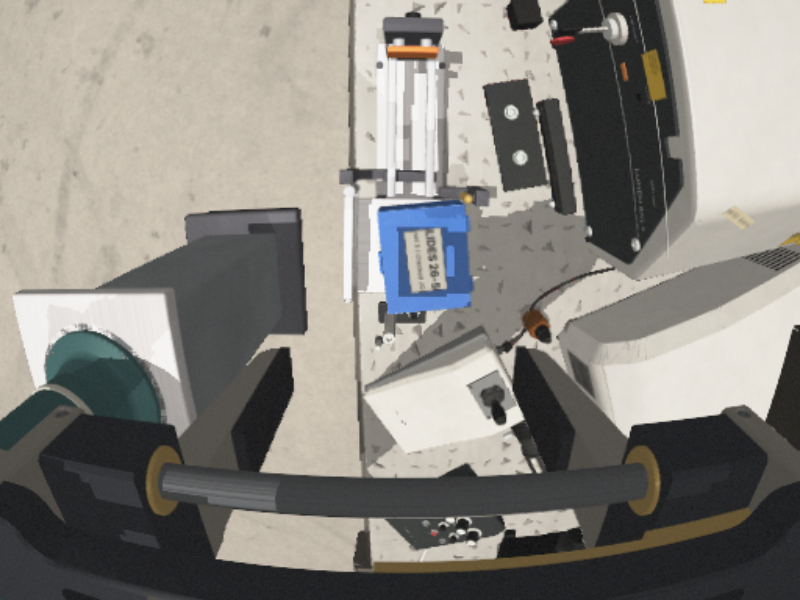

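The wrist view is sharp. The box is at (425,255), the gate runs along (348,185–300), the rails are at columns 395 and 437 and the pad is at (412,52). I'll fit the rack frame from this depth.

```bash
cat >> h.py <<'E'
def wcloud(d,p,R):
    i=viewer.camera_info("wrist");K=i['intrinsics'];T=i['T_tool_cam'];v,u=np.mgrid[:384,:512]
    a=(u-K[0,2])/K[0,0];b=(v-K[1,2])/K[1,1];r=np.hypot(a,b)+1e-9;k=np.tan(np.minimum(r,1.5))/r
    P=np.stack([a*k*d,-b*k*d,-d],-1)
    P=P@T[:3,:3].T+T[:3,3];P=P@R.T+p;P[d==0]=np.nan
    return P
E
python3 - <<'E'
from h import *
w=np.load("pics/w1.npz");P=wcloud(w['d'],w['p'],w['R']);im=w['im'].astype(int);x,y,z=P[...,0],P[...,1],P[...,2]
R_,G,B=im[...,0],im[...,1],im[...,2]
near=(x>.36)&(x<.56)&(y>.1)&(y<.5)
def rect(m,n):
    q=P[m];print(n,m.sum(),'z',np.median(q[:,2]).round(4),'min',q.min(0).round(4),'max',q.max(0).round(4),cv2.minAreaRect((q[:,:2]*1000).astype(np.float32)))
    return q
rect(near&(B>R_+40)&(abs(z-.12)<.006),'box')
rect(near&(R_>B+70)&(z>.09)&(y>.35),'pad')
rect(near&(abs(z-.121)<.005)&(x<.425)&(y<.31),'gate')
rect(near&(abs(z-.11)<.004)&(x<.425)&(y>.27)&(y<.34),'postL')
rect(near&(abs(z-.11)<.004)&(x>.5)&(y>.22)&(y<.34),'postR')
m=near&(abs(z-.074)<.004)&(y>.29)&(y<.405)
q=P[m]
# rails: scan theta to sharpen lateral histogram
best=None
for th in np.arange(-.12,.12,.002):
    l=q[:,0]*np.cos(th)+q[:,1]*np.sin(th)
    h,e=np.histogram(l,bins=np.arange(.38,.56,.001));s=(h.astype(float)**2).sum()
    if best is None or s>best[0]:best=(s,th,h,e)
print('rails th',best[1],[(round(a,3),int(n)) for a,n in zip(best[3],best[2]) if n>2])
E
```

```text
box 2664 z 0.1191 min [0.4273 0.1761 0.114 ] max [0.5095 0.2733 0.1223] ((467.308837890625, 224.01889038085938), (77.84976959228516, 91.75740051269531), 5.83130407333374)
pad 200 z 0.1051 min [0.4362 0.4042 0.0923] max [0.4793 0.4134 0.1087] ((457.772705078125, 408.8454284667969), (9.013226509094238, 43.018978118896484), 89.6401138305664)
gate 412 z 0.1206 min [0.3967 0.1856 0.116 ] max [0.4093 0.2885 0.1235] ((402.86566162109375, 237.03070068359375), (102.84517669677734, 9.134559631347656), 87.76052856445312)
postL 89 z 0.1096 min [0.3947 0.2833 0.1068] max [0.4094 0.3026 0.1116] ((401.2760314941406, 292.1459045410156), (12.983569145202637, 20.804080963134766), 12.561319351196289)
postR 115 z 0.1092 min [0.5    0.2492 0.1067] max [0.5246 0.284  0.1137] ((513.606689453125, 267.3493347167969), (24.517107009887695, 32.42661666870117), 10.076017379760742)
rails th -0.0019999999999998908 [(np.float64(0.405), 8), (np.float64(0.433), 27), (np.float64(0.434), 42), (np.float64(0.436), 77), (np.float64(0.437), 77), (np.float64(0.439), 76), (np.float64(0.44), 75), (np.float64(0.441), 18), (np.float64(0.442), 3), (np.float64(0.469), 16), (np.float64(0.47), 59), (np.float64(0.471), 6), (np.float64(0.472), 77), (np.float64(0.473), 77), (np.float64(0.474), 12), (np.float64(0.475), 65), (np.float64(0.476), 76), (np.float64(0.477), 27), (np.float64(0.478), 8)]
```

Rack yaw is about 0, the centre line is at x≈0.456 and the rack origin is at y≈0.301. The pad face is at y≈0.404. The box is at (0.467, 0.224) with yaw about +0.10.

Plan:
1. Grip the rear of the box from above, centre and straighten it on the deck, and drag it a little way forward.
2. Let go and push it from behind with closed fingers, watching the wrist force for the pad.

Run:
```python
from h import *
w=np.load("pics/w1.npz");P=wcloud(w['d'],w['p'],w['R']);x,y,z=P[...,0],P[...,1],P[...,2]
m=(x>.49)&(x<.54)&(y>.24)&(y<.3)&(z>.076);q=P[m&(z>.112)];print('catch >.112',len(q),q.min(0) if len(q) else '',q.max(0) if len(q) else'')
for xa in np.arange(.40,.54,.02): print(round(xa,2),[int(1000*np.nanmax(np.r_[-1,z[(abs(x-xa)<.01)&(abs(y-ya)<.01)]])) for ya in np.arange(.1,.32,.02)])
a=.10;yaw=np.pi/2+a
f0=env.sense()['wrist_force']
g=np.array([.467+.022*np.sin(a)+.004,.224-.022,0])
env.reach(g+[0,0,.15],down(yaw))
for zz in np.arange(.135,.087,-.006):
    env.movel(g+[0,0,zz],rate=.04);f=env.sense()['wrist_force']-f0
    if np.linalg.norm(f)>6: print('contact',zz,f);break
else:
    effector.grasp(12)
s=env.sense();print(s['t'],s['ee_pos'],s['gripper_width'],s['grasp_force'],(s['wrist_force']-f0).round(2),f0.round(2))
```

```text
catch >.112 12634 [0.49000371 0.24000219 0.1135791 ] [0.53668947 0.28142663 0.47200644]
0.4 [2, 1, 1, 1, 119, 122, 442, 471, 472, 123, 111]
0.42 [26, 10, 85, 1, 76, 76, 114, 470, 472, 75, 59]
0.44 [2, 10, 85, -1000, 120, 121, 122, 464, 468, 76, 75]
0.46 [3, 10, 17, -1000, 121, 121, 121, 464, 468, 113, 63]
0.48 [62, 9, 10, -1000, 121, 121, 121, 470, 471, 120, 75]
0.5 [71, 1, 1, -1000, 121, 121, 439, 472, 471, 120, 7]
0.52 [73, 72, 2, 0, 0, 110, 461, 471, 471, 111, 2]
0.54 [74, 72, 2, 1, 1, 1, 470, 471, 457, 2, 1]
9.5833 [0.47300925 0.20190773 0.08706136] 0.07475456599777874 11.998193375766277 [-1.2  -0.31  1.46] [ 0.15 -0.25  0.18]
```

Run:
```python
from h import *
def rep(n):
    s=env.sense();print(n,round(s['t'],1),s['ee_pos'].round(4),round(s['gripper_width'],4),s['wrist_force'].round(1),s['moment'].round(2))
for p in([.464,.205],[.4562,.208],[.4562,.232]):
    a=np.pi/2+(.05 if p[0]==.464 else 0)
    env.movel(np.array(p+[.0875]),down(a),rate=.03);rep(p)
effector.release();rep('rel')
env.movel([.4562,.232,.16],rate=.1)
env.movel([.4562,.17,.34],rate=.25);env.pause(.2)
s=env.sense();im,d=viewer.read_camera("wrist")
np.savez("pics/w2.npz",im=im,d=d,p=s['ee_pos'],R=s['tcp_rot'])
P=wcloud(d,s['ee_pos'],s['tcp_rot']);x,y,z=P[...,0],P[...,1],P[...,2];im=im.astype(int);R_,G,B=im[...,0],im[...,1],im[...,2]
near=(x>.34)&(x<.56)&(y>.1)&(y<.5)
def rect(m,n):
    q=P[m];print(n,len(q),'min',q.min(0).round(4),'max',q.max(0).round(4),cv2.minAreaRect((q[:,:2]*1000).astype(np.float32)))
rect(near&(B>R_+40)&(abs(z-.12)<.006),'box')
rect(near&(R_>B+70)&(z>.09)&(y>.35),'pad')
rect(near&(abs(z-.121)<.005)&(x<.425)&(y<.31),'gate')
q=P[near&(abs(z-.074)<.004)&(y>.325)&(y<.4)]
for th in(-.004,-.002,0,.002,.004):
    l=q[:,0]*np.cos(th)+q[:,1]*np.sin(th);A=l[l<.455];C=l[(l>.455)&(l<.49)]
    print(th,np.percentile(A,[5,95]).round(4),np.percentile(C,[5,95]).round(4))
cv2.imwrite("pics/w2.png",cv2.resize(im[:,:,::-1].astype(np.uint8),(800,600)))
```

```text
[0.464, 0.205] 10.1 [0.4638 0.2049 0.0873] 0.075 [ 0.3 -0.9 -3.3] [-0.12 -0.07 -0.  ]
[0.4562, 0.208] 10.5 [0.4563 0.208  0.0875] 0.0749 [ 0.8 -0.1 -4.4] [-0.11 -0.04  0.01]
[0.4562, 0.232] 11.4 [0.4562 0.2321 0.0875] 0.075 [ 0.9  0.1 -3.9] [-0.08 -0.16 -0.03]
rel 11.9 [0.4564 0.2321 0.0877] 0.0918 [ 0.8  0.5 -0.1] [ 0.06 -0.23 -0.06]
box 2946 min [0.4146 0.209  0.114 ] max [0.4918 0.3005 0.1219] ((453.14666748046875, 254.68576049804688), (77.18368530273438, 91.4090576171875), 0.2697957754135132)Traceback (most recent call last):
  File "<stdin>", line 17, in <module>
  File "<stdin>", line 15, in rect
    return umr_minimum(a, axis, None, out, keepdims, initial, where)
ValueError: zero-size array to reduction operation minimum which has no identity
```

Run:
```python
from h import *
w=np.load("pics/w2.npz");P=wcloud(w['d'],w['p'],w['R']);im=w['im'].astype(int);x,y,z=P[...,0],P[...,1],P[...,2]
near=(x>.34)&(x<.56)&(y>.1)&(y<.5)
q=P[near&(abs(z-.121)<.005)&(x<.41)&(y<.31)];print('gate',len(q),cv2.minAreaRect((q[:,:2]*1000).astype(np.float32)))
q=P[near&(abs(z-.074)<.004)&(y>.31)&(y<.42)&(x>.425)&(x<.49)]
for th in(-.01,-.005,0,.005,.01):
    l=q[:,0]*np.cos(th)+q[:,1]*np.sin(th);A=l[l<.455];C=l[(l>.455)]
    print(th,len(q),np.percentile(A,[5,50,95]).round(4),np.percentile(C,[5,50,95]).round(4),A.std(),C.std())
print(q.min(0),q.max(0))
cv2.imwrite("pics/w2.png",cv2.resize(w['im'][:,:,::-1],(800,600)))
for c in("top",):
    viewer.read_camera(c);print(env.sense()['t'])
    for n in("slide_box","rails_start","rack"): print(n,[(np.round(r['at'],4).tolist(),round(r['score'],2)) for r in tip_of(c,n)[:1]])
```

```text
gate 443 ((388.5409240722656, 239.08041381835938), (103.92196655273438, 10.415404319763184), 70.96507263183594)
-0.01 706 [0.4317 0.4354 0.439 ] [0.4675 0.4714 0.4747] 0.0023665330755520903 0.0023476797856960725
-0.005 706 [0.4334 0.4374 0.4407] [0.4693 0.4734 0.4764] 0.002374818715133894 0.002349800223380366
0 706 [0.4351 0.4393 0.4423] [0.471  0.4752 0.4782] 0.002391178306425777 0.0023603342336814097
0.005 706 [0.4368 0.4411 0.4441] [0.4727 0.4769 0.4801] 0.002415446188778346 0.0023791690207332415
0.01 706 [0.4385 0.4427 0.446 ] [0.4743 0.4785 0.482 ] 0.0024473847385475364 0.0024061078044643933
[0.43500172 0.31000282 0.07011345] [0.47966611 0.40724379 0.07642451]
13.9583
slide_box [([0.4605, 0.255, 0.0787], 0.56)]
rails_start [([0.455, 0.2746, 0.0759], 0.69)]
rack [([0.4609, 0.3027, 0.0008], 0.97)]
```

View pics/w2.png

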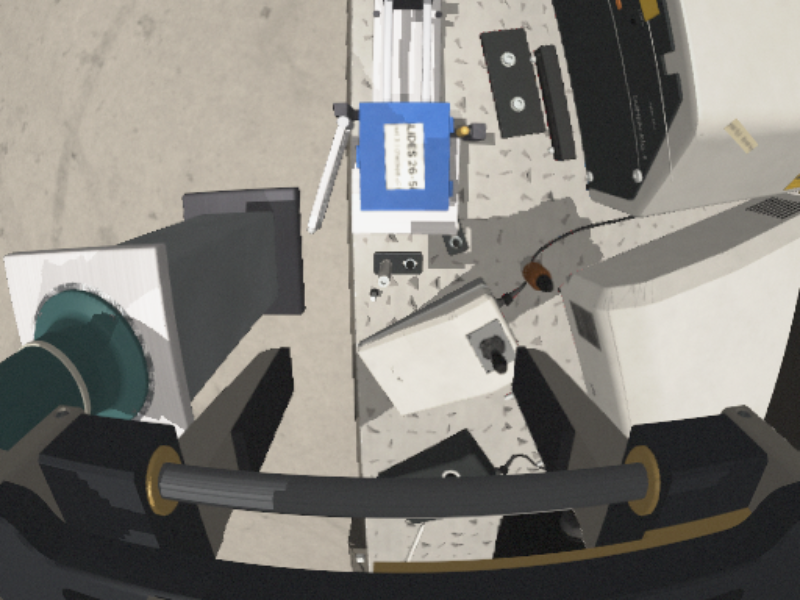

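The box is straight (0.3°) and centred within about 2 mm, and the gate now stands at about 1.9 rad, hinge at px (345,118) and end at (313,228). Next I push from behind with closed fingers.

Run:
```python
from h import *
effector.grasp(10)
yaw=np.pi/2
env.movel([.4567,.188,.15],down(yaw),rate=.2)
env.movel([.4567,.188,.087],rate=.1);env.pause(.15)
f0=env.sense()['wrist_force'];print('f0',f0.round(2),env.sense()['gripper_width'])
log=[]
for y in (.22,.25,.275,.288):
    env.movel([.4567+.002*(y-.2),y,.087],rate=.05);s=env.sense();print(round(s['t'],1),s['ee_pos'].round(4),(s['wrist_force']-f0).round(1),s['moment'].round(2))
y0=None;y=.288
while y<.318:
    y+=.001;env.movel([.457,y,.087],rate=.02);s=env.sense();f=-(s['wrist_force']-f0)[1];log.append((round(s['ee_pos'][1],4),round(f,1)))
    if y0 is None and f>8: y0=s['ee_pos'][1]
    if y0 and s['ee_pos'][1]>=y0+.0042: break
print(log,y0,round(s['t'],1))
```

```text
f0 [-0.16 -0.02 -0.37] 0.0003261818197419961
18.3 [0.4565 0.221  0.0869] [ 0.7 -0.3  1.3] [ 0.01 -0.08  0.03]
19.0 [0.4568 0.2507 0.0872] [ 0.1 -0.9  0.8] [-0.07 -0.1   0.03]
19.7 [0.4568 0.2757 0.0871] [0.4 0.5 0.4] [-0.01 -0.15  0.01]
20.1 [0.4568 0.2887 0.0871] [-0.5 -0.2  0.8] [ 0.01 -0.09  0.02]
[(np.float64(0.2892), np.float64(-0.0)), (np.float64(0.2892), np.float64(3.7)), (np.float64(0.2908), np.float64(3.4)), (np.float64(0.2923), np.float64(1.8)), (np.float64(0.2934), np.float64(1.8)), (np.float64(0.2943), np.float64(1.5)), (np.float64(0.2953), np.float64(1.8)), (np.float64(0.2963), np.float64(1.2)), (np.float64(0.2972), np.float64(1.2)), (np.float64(0.2982), np.float64(1.2)), (np.float64(0.2992), np.float64(1.2)), (np.float64(0.3002), np.float64(1.1)), (np.float64(0.3012), np.float64(1.2)), (np.float64(0.3022), np.float64(1.1)), (np.float64(0.3032), np.float64(1.1)), (np.float64(0.3036), np.float64(3.6)), (np.float64(0.3036), np.float64(6.8)), (np.float64(0.3035), np.float64(9.3)), (np.float64(0.3036), np.float64(12.0)), (np.float64(0.3035), np.float64(14.9)), (np.float64(0.3036), np.float64(16.9)), (np.float64(0.3035), np.float64(18.8)), (np.float64(0.3035), np.float64(21.2)), (np.float64(0.3036), np.float64(24.0)), (np.float64(0.3043), np.float64(24.3)), (np.float64(0.3049), np.float64(24.9)), (np.float64(0.306), np.float64(25.1)), (np.float64(0.3069), np.float64(24.1)), (np.float64(0.3079), np.float64(24.5))] 0.30354307997456037 27.3
```

Run:
```python
from h import *
env.movel([.457,.29,.087],rate=.08);env.movel([.457,.25,.2],rate=.2);env.movel([.45,.25,.36],rate=.25);env.pause(.2)
s=env.sense();print(s['t']);im,d=viewer.read_camera("wrist")
np.savez("pics/w3.npz",im=im,d=d,p=s['ee_pos'],R=s['tcp_rot'])
P=wcloud(d,s['ee_pos'],s['tcp_rot']);x,y,z=P[...,0],P[...,1],P[...,2];im=im.astype(int);R_,G,B=im[...,0],im[...,1],im[...,2]
near=(x>.34)&(x<.56)&(y>.1)&(y<.5)
def rect(m,n):
    q=P[m];print(n,len(q),*( [q.min(0).round(4),q.max(0).round(4),cv2.minAreaRect((q[:,:2]*1000).astype(np.float32))] if len(q) else []))
rect(near&(B>R_+40)&(abs(z-.12)<.006),'box')
rect(near&(R_>B+70)&(z>.09)&(y>.35),'pad')
rect(near&(abs(z-.121)<.005)&(x<.41)&(y<.31),'gate')
rect(near&(abs(z-.122)<.008)&(R_<90)&(B<90)&(x>.42)&(x<.5)&(y>.38),'stop')
cv2.imwrite("pics/w3.png",cv2.resize(im[20:290,180:400,::-1].astype(np.uint8),None,fx=2.2,fy=2.2,interpolation=cv2.INTER_CUBIC))
```

```text
29.5667
box 2674 [0.4166 0.3179 0.1155] [0.4918 0.4095 0.1213] ((453.99847412109375, 363.5318298339844), (75.06307220458984, 91.3561782836914), 0.4480949342250824)
pad 90 [0.4367 0.4117 0.1045] [0.4785 0.4155 0.1086] ((457.59808349609375, 413.5282287597656), (41.736820220947266, 3.7188374996185303), 0.44088131189346313)
gate 351 [0.3731 0.1907 0.1161] [0.4081 0.2881 0.1233] ((389.0167541503906, 239.62716674804688), (102.25701141357422, 8.35223388671875), 71.13443756103516)
stop 41 [0.4343 0.4191 0.1145] [0.4805 0.4209 0.1201] ((457.42041015625, 419.9726867675781), (1.3073294162750244, 46.148170471191406), 89.26253509521484)
```

View pics/w3.png

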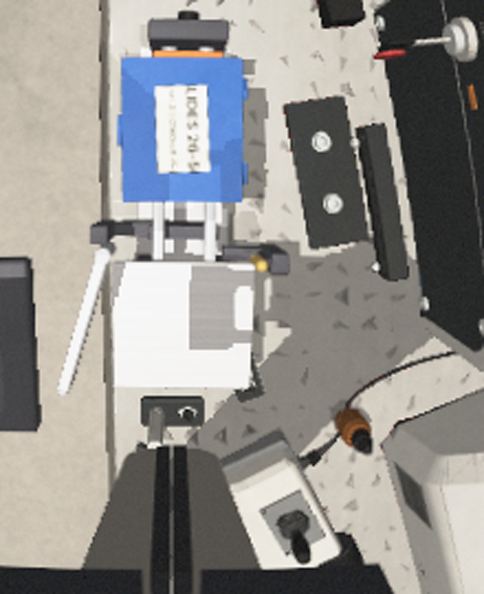

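The box front is at y≈0.4095, about 5 mm into the pad. It is centred to about 3 mm and straight. Now I sweep the gate shut from its outer face.

Run:
```python
from h import *
h=np.array([.4045,.281]);Z=.093
def pt(g,c,r=.07):
    d=np.array([np.cos(g),-np.sin(g)]);n=np.array([-np.sin(g),-np.cos(g)])
    off=.0035+.018*abs(n[0])+.010*abs(n[1])+c
    return np.r_[h+r*d+off*n,Z]
G=np.arange(1.9,.05,-.12)
print(pt(1.9,.012),[solver.inverse_kinematics(pt(g,0),down(np.pi/2)) is None for g in G].count(True))
a=pt(1.9,.012)
env.movel([a[0],a[1],.2],rate=.25);f0=env.sense()['wrist_force']
env.movel(a,rate=.12)
f=env.sense()['wrist_force']-f0;print('down',f.round(1))
mx=0
for g in G:
    env.movel(pt(g,0),rate=.08);f=env.sense()['wrist_force']-f0;mx=max(mx,np.linalg.norm(f))
    if mx>20: print('stop',g,f);break
print('g',g,mx,round(env.sense()['t'],1))
if mx<=20:
  e=pt(0,0)
  for dy in(-.008,-.005,-.003,-.001,.001,.002,.003,.004,.005,.006):
    env.movel([e[0],e[1]+dy,Z],rate=.03);s=env.sense();f=s['wrist_force']-f0;print(dy,s['ee_pos'].round(4),f.round(1))
    if abs(f[1])>18: break
print(s['t'])
```

```text
[0.34802408 0.22632186 0.093     ] 0
down [ 0.1  0.1 -0. ]
g 0.09999999999999831 1.4082175243662545 35.9
-0.008 [0.4746 0.2594 0.093 ] [-0.3 -0.3 -0.7]
-0.005 [0.4747 0.2613 0.0928] [ 0.2 -4.1  1. ]
-0.003 [0.475  0.2632 0.0928] [ 1.7 -3.9  1.4]
-0.001 [0.4748 0.2667 0.0931] [ 1.7 -3.   0.2]
0.001 [0.474  0.2697 0.0931] [ 0.2 -0.8  0.2]
0.002 [0.4742 0.27   0.093 ] [ 0.7 -0.1 -0.1]
0.003 [0.4744 0.2703 0.0929] [-0.8 -1.5  0.6]
0.004 [0.4744 0.2704 0.0929] [-0.7 -5.3  2.5]
0.005 [0.4744 0.2705 0.0928] [-1.  -7.6  3.5]
0.006 [0.4744 0.2705 0.0928] [-2.1 -9.2  5.5]
38.3833
```

The force rose, dropped away at the snap, then came up against a hard stop. I'll back off and verify.

Run:
```python
from h import *
env.movel([.474,.255,.093],rate=.08);env.movel([.465,.24,.2],rate=.2);env.movel([.45,.235,.36],rate=.25);env.pause(.2)
s=env.sense();im,d=viewer.read_camera("wrist")
P=wcloud(d,s['ee_pos'],s['tcp_rot']);x,y,z=P[...,0],P[...,1],P[...,2];im=im.astype(int);R_,G,B=im[...,0],im[...,1],im[...,2]
near=(x>.34)&(x<.56)&(y>.1)&(y<.5)
def rect(m,n):
    q=P[m];print(n,len(q),*( [q.min(0).round(4),q.max(0).round(4),cv2.minAreaRect((q[:,:2]*1000).astype(np.float32))] if len(q) else []))
rect(near&(B>R_+40)&(abs(z-.12)<.006),'box')
rect(near&(R_>B+70)&(z>.09)&(y>.35),'pad')
rect(near&(abs(z-.121)<.004)&(y<.30)&(y>.25)&(x<.5)&(B<R_+30),'gate')
for c in("top","scene"):
    viewer.read_camera(c)
    for n in("oil_dropper","objective_can","tape_roll"): print(c,n,[(np.round(r['at'],3).tolist(),round(r['score'],2)) for r in tip_of(c,n)[:1]])
print(env.sense()['t'])
cv2.imwrite("pics/w4.png",cv2.resize(im[20:290,180:400,::-1].astype(np.uint8),None,fx=2.2,fy=2.2,interpolation=cv2.INTER_CUBIC))
```

```text
box 2623 [0.4166 0.3182 0.1152] [0.4915 0.4088 0.1217] ((454.07440185546875, 363.4772033691406), (74.91239929199219, 90.6242904663086), 0.01993611268699169)
pad 68 [0.4367 0.4118 0.104 ] [0.4785 0.4154 0.108 ] ((457.6192321777344, 413.7515563964844), (3.544752597808838, 41.808494567871094), 89.23250579833984)
gate 397 [0.4    0.2795 0.1171] [0.4991 0.2896 0.1237] ((449.5470275878906, 284.27960205078125), (9.614863395690918, 99.21297454833984), 89.30084991455078)
top oil_dropper []
top objective_can [([0.605, 0.538, 0.0], 0.53)]
top tape_roll [([0.514, 0.598, 0.002], 0.73)]
scene oil_dropper [([0.605, 0.125, -0.002], 0.47)]
scene objective_can [([0.608, 0.54, 0.004], 0.82)]
scene tape_roll [([0.511, 0.592, 0.002], 0.74)]
40.9
```

View pics/w4.png

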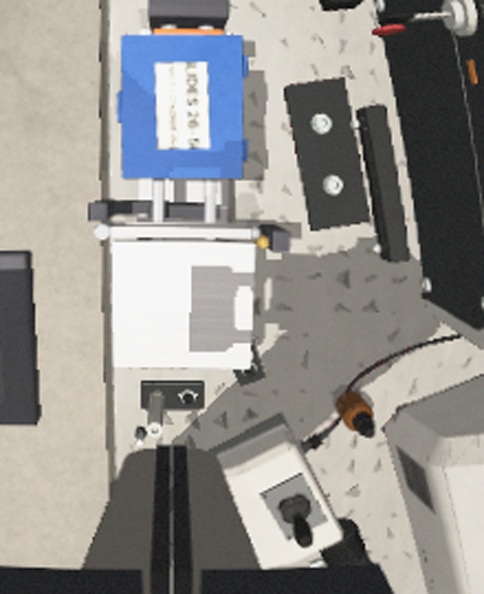

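The gate lies straight across the rails from (100,232) to (262,238), held at its roller. The box is seated against the pad at (190,30), and the bystanders haven't moved.

```bash
python3 -c "
from station import *
print(workorder.finish_job())"
```

```text
the job is handed in; nothing more can be done
None
```

I handed the job in at about 41 s of the 64 s allowed. By camera, the box is straight and within about 3 mm of the centre line, with the buffer pad pressed in roughly 5 mm; the gate snapped shut and the bystanders did not move. The hand-in call returned no verdict.

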